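Clamp a walnut heel block in a ratchet-lever bench clamp

ROBOT

A 6-joint arm with a two-finger parallel gripper is mounted at the origin on the work surface. World frame = base frame: x ahead of the robot, y to its left, z up, the work surface at z = 0. Lengths are in mm, angles in rad, forces in N, time in s.
With the tool pointing down it reaches from about 275 to 750 mm from the base axis. Payload 10.2 kg.
Tool frame: the origin (TCP) lies at the very end of the fingers, on their centre line; the grasp point (between the pads) lies 19 mm behind it (ctrl.tcp_to_grasp is the distance from the TCP to the grasp point, in mm); z points along the fingers, y is the direction in which the jaws open and shut (so a half turn about z gives the same grasp; the last joint's range is limited). The gripper opens to 85 mm and grips with 20 to 120 N. Pads are 22 mm wide; open, the fingers measure 114 mm over their backs; the gripper's body (76 mm by 85 mm) begins 54 mm behind the grasp point. The pads swing forward as they close: fully open they stand 13 mm farther back than shut.
Start: joints at [-1.509, 0.313, 1.498, -0, 1.331, -0.223], TCP at [147.494, -503.862, 231.294] pointing down, gripper open.
Joint ranges: [-2.94, 2.94], [-0.97, 2.17], [0.19, 2.56], [-1.23, 4.37], [0.02, 3.11], [-2.88, 2.88]. Speed limits (rad/s): [2.39, 2.39, 3.01, 3.14, 3.14, 3.14].

INTERFACE

Orientations are given as a unit quaternion [w, x, y, z].
In Python, from rig import ctrl, cams, job gives the robot as it stands. The module is installed in compiled form; this text tells all that it offers.
- The arm moves only by the tool drive_tool, never from a script. Its arguments are lists of equal length, an entry for each row: "gripper": the opening, from 0 (shut) to 1 (fully open); "dp": the shift along the tool's x, y, z normalised to -1 to 1, where 1 is 0.2 m, a list of three; "twist": the turn about the tool's z normalised to -1 to 1, where 1 is 90 degrees. In form: {"gripper": [gripper, ...], "dp": [[tx, ty, tz], ...], "twist": [twist, ...]}. A call has 1 to 20 rows; each row is the pose to reach, as a shift and turn from the pose commanded when the call began, along the tool's axes at that moment; what a row does not reach only later rows make up. A row lasts 1/10 s, in which the tool goes at most 50 mm and 8.59 degrees, less where a joint would pass 70% of its speed; a pose out of reach is approached as far as the arm can. A call with a number of a shift or a turn outside -1 to 1 is refused whole. A call with a gripper value outside its range is refused whole. The fingers move at their own pace and stop on an object; "newtons" is the grip in N (left out, the last holds). Time passes only in rows, so rows that repeat a pose let the fingers close. It gives the time, the measured TCP pose, the force and the opening at its end, in the units of the state.
- ctrl.sense(): the state, without advancing time (a new reading comes with each control period).
- cams.capture(name): name is "side" or "top" or "wrist"; returns a dict with "pixels" (480x640x3 uint8, red, green, blue), "camera_matrix" (3x3 intrinsics, pixels), "xyz" and "orientation" of the camera in the world; the wrist camera has in their place "hand_eye" (4x4, takes a point from camera to tool coordinates, whose origin is the TCP and whose axes are the flange's). Camera axes: x right, y down, z forward; pixel columns grow to the right and rows downward; lengths in mm; the calibration is good to about 2 mm. The wrist camera is an equidistant fisheye: a pixel r from the principal point sees the ray r / f radians off the axis. A picture is of the moment at which its call begins: read the wrist's pose just before it. There is no depth.
- job.finish_job(): hands the job in, once; it reports no verdict.
The state is a dict: "time_s": time; "joints": joint angles; "dq": joint speeds; "tau": joint torques, N m; "eef_pos": TCP position; "ee_rot": TCP orientation; "force": force on the tool from outside, world axes, zero at the start; "wrist_torque": the same for the moment, N m; "grip_width": opening from 0.0 (shut) to 1.0 (fully open).
Only numpy, scipy, OpenCV 4.12 (cv2) and the standard library are available. Lean on these libraries where they do the work, as an engineer would, in place of code of your own. Each camera call takes 0.05 s, during which the arm holds its last target.

TASK

Stand the loose walnut block upright in the gap of the ratchet clamp, between the cork-faced jaw and the fixed stop, with its narrow thickness across the gap and let go of it; then swing the clamp's lever back and forth until the jaw has pressed the block against the stop and grips it firmly: three or four notches past the point where the block is caught between jaw and stop, and no more, or the wood is crushed. Move the jaw with the lever only, never by pushing on it, and leave the cup, the hand plane and the screwdriver alone.

Things in the scene. Friction and masses are not known exactly. Their poses are not given: they have to be found in the camera images.
- vise: Bench clamp fixed to the bench. Origin on the wheel's upright axis at bench height; jaw travels along +y; z up. Wooden bed x +-80, y -65 to 220 mm, top 12 mm above the bench. Dark cast housing x, y +-48 mm, 58 mm high. A cast stop 70 mm wide (x), 22 mm thick, top 58 mm above the bench, is fixed on the bed at x = 0, its inner face somewhere between y = 148 and 166 mm (not measured).
- hinge (a point): On the wheel's upright axis, 112 mm above the bench. The toothed steel wheel lies on the housing, 82 mm across, 63 to 73 mm high, 20 teeth (0.314 rad a notch). Each notch drives the jaw 4 mm along the clamp's +y. A spring catch on a post at the wheel's +x side (x = 46 to 80 mm, top 76 mm) stops it turning back; there is no release, so do not overtighten.
- pad_face (a point): Centre of the jaw's cork face, 36 mm above the bench, facing +y; at the start at y = 104 mm in the clamp's frame. The face is 50 mm wide (x) and 36 mm high (18 to 54 mm above the bench).
- pad: The jaw pad with that face, same axes as the clamp, origin 104 mm behind its face at bench height. It rides on a ram by springs, 5 N per mm: once the block is caught between pad and stop the pad stands still and each further notch adds about 20 N and pushes it 4 mm back on its rods (26 mm of room). A good clamp is 40 to 100 N; above 112 N the wood is crushed.
- lever: Steel ratchet lever above the wheel, 20 mm wide, 77 to 85 mm above the bench. Origin on the wheel's axis at bench height; points along its own -y to the knob, 110 mm from the axis. Swings 0.75 rad either side of the clamp's -y and stays where left. Anticlockwise from above (knob towards the clamp's +x) drives the wheel; the way back clicks free over the teeth.
- knob (a point): Half-way up the lever's upright round wooden knob: 23 mm across, 85 to 140 mm above the bench, this point 112 mm. It takes about 1 to 2 N to run free; under load about 0.12 N more for each newton of clamping force. When the push ends the wheel falls back to the last notch its catch has passed, so up to one notch of a stroke is lost.
- block: Loose block of dark walnut with paler grain lines, 46 mm along its x, 28 mm (the narrow thickness) along its y, 62 mm tall, about 90 g, standing on the bench. Origin at the centre of its underside, z up.
- block_center (a point): Centre of the walnut block, half-way up (31 mm above its underside), same axes as the block.
- cup: White cup, 72 mm across and 90 mm tall; bystander. Origin under its centre.
- plane: Small brass and steel hand plane, 150 x 46 mm, about 50 mm tall, long along its x; bystander. Origin under its centre.
- chisel: Screwdriver with a wooden handle, 190 mm long along its x, lying on the bench; bystander.

How it is judged (in metres and radians):
On the way, in this order (a step that is already met when the one before it is completed fails the run):
1. the block has been stood in the gap and let go (x of block_center in the frame of vise between -0.02 and 0.02 m and y of block_center in the frame of vise above 0.105 m and z of block_center in the frame of vise between 0.036 and 0.05 m and angle between block_center's own z axis and vertical below 0.12 rad and angle between the y axis of block_center and the y axis of vise, either way round below 0.14 rad and contact force between the fingers and block below 0.3 N), for 0.2 s.
2. the lever, moved by the robot, has driven the jaw against the block (contact force between pad and block above 6 N and contact force between any of the arm, the fingers and lever above 0.5 N), for 0.05 s.
At the end, for the whole second after the job is handed in: The block stands upright on the clamp's bed (tilt under 0.12 rad), within 20 mm of the jaw's centre line and square to it within 0.14 rad, at rest, and the jaw presses on it with more than 38 N (x of block_center in the frame of vise between -0.02 and 0.02 m and y of block_center in the frame of vise above 0.105 m and z of block_center in the frame of vise between 0.036 and 0.05 m and angle between block_center's own z axis and vertical below 0.12 rad and angle between the y axis of block_center and the y axis of vise, either way round below 0.14 rad and contact force between pad and block above 38 N and linear speed of block below 0.02 m/s); the robot touches nothing.
It fails at once if the jaw crushes the block (more than 112 N) (contact force between pad and block above 112 N).
It fails at once if the robot pushes on the jaw (more than 8 N) (contact force between any of the arm, the fingers and pad above 8 N).
It fails at once if the cup is disturbed (moved more than 40 mm) (distance of cup from where it was at the start of the episode above 0.04 m).
It fails at once if the plane is disturbed (moved more than 40 mm) (distance of plane from where it was at the start of the episode above 0.04 m).
It fails at once if the screwdriver is disturbed (moved more than 40 mm) (distance of chisel from where it was at the start of the episode above 0.04 m).
It also fails if it takes over 72 s, if anything falls off the work surface, if the arm or the gripper's body presses on something with over 40 N, if the wrist force passes 120 N, or if a joint passes its speed limit or range.

## Working session

There is one attempt and no reset: what is moved stays moved. The work goes in short steps, Python scripts to look and compute and a tool call to move; the robot and the scene stay as the last step left them, time stands still between calls to the robot, and variables do not carry over. Pictures are saved under pics/ and viewed, and the job is handed in when it is done.

Besides the shell and the picture viewer there is one more tool, called as name([rows], argument=value, ...), one row to a line, values as JSON. drive_tool: Moves the arm, as the interface text tells. Scaled input: -1 to 1 covers 0.2 m each way for a shift and 90 degrees each way for a turn. Its arguments: {"type":"object","properties":{"gripper":{"type":"array","items":{"type":"number"}},"dp":{"type":"array","items":{"type":"array","items":{"type":"number"}}},"twist":{"type":"array","items":{"type":"number"}},"newtons":{"type":"number"}},"required":["gripper","dp","twist"]}

```bash
mkdir -p pics; python3 - <<'E'
from rig import ctrl,cams,job
import cv2,numpy as np
print(ctrl.sense(), ctrl.tcp_to_grasp)
for n in ("side","top","wrist"):
    c=cams.capture(n)
    cv2.imwrite(f"pics/{n}0.png",c["pixels"][:,:,::-1])
    print(n,{k:np.array(v).tolist() for k,v in c.items() if k!="pixels"})
    np.savez(f"{n}0.npz",**c)
E
```

```text
{'time_s': 0.0, 'joints': array([-1.50939181e+00,  3.13449218e-01,  1.49846269e+00,  6.16638554e-06,
        1.33101434e+00, -2.23397732e-01]), 'dq': array([-1.10702594e-03,  9.52717935e-04,  1.43498249e-04, -4.80319178e-05,
        1.24076497e-04, -9.65975919e-04]), 'tau': array([-5.82662706e-04, -4.12268221e+01, -2.59742314e+01, -1.95150064e-04,
        4.13086731e-03, -2.55658210e-05]), 'eef_pos': array([ 147.48201519, -503.57791291,  230.7258445 ]), 'ee_rot': array([-6.64371326e-04,  9.89877966e-01,  1.41919585e-01,  5.69341514e-05]), 'force': array([-0.06806947,  0.67514058, -0.57530177]), 'wrist_torque': array([ 0.01498344, -0.0034566 ,  0.00256419]), 'grip_width': 1.0030823681673486} 18.700000000000003
side {'camera_matrix': [[606.5360216112009, 0.0, 319.10294572996617], [0.0, 606.5360216112009, 237.64377818924365], [0.0, 0.0, 1.0]], 'xyz': [64.17978526900258, 765.2079172044591, 1069.510739476304], 'orientation': [0.10621788545092892, -0.2496805310472821, 0.8964117567197898, -0.3504616321950532]}
top {'camera_matrix': [[514.6082451640312, 0.0, 322.2271179305839], [0.0, 514.6082451640312, 239.64349057691152], [0.0, 0.0, 1.0]], 'xyz': [320.8916358644729, 4.079148836958516, 1169.6671398360893], 'orientation': [-0.08414888759810507, 0.7521381304853885, -0.6490653877992361, 0.07695011206602216]}
wrist {'camera_matrix': [[371.64829954431775, 0.0, 321.48189515710476], [0.0, 371.64829954431775, 245.28395395372465], [0.0, 0.0, 1.0]], 'hand_eye': [[0.0005317005938034465, -0.9536567037021839, -0.300896342248226, 75.97208692326987], [0.9999998529185958, 0.00047485237017742533, 0.0002620648989028614, 0.13353719964248612], [-0.00010703860634949416, -0.30089643733203214, 0.9536568159163052, -141.68778383120846], [0.0, 0.0, 0.0, 1.0]]}
```

View pics/side0.png

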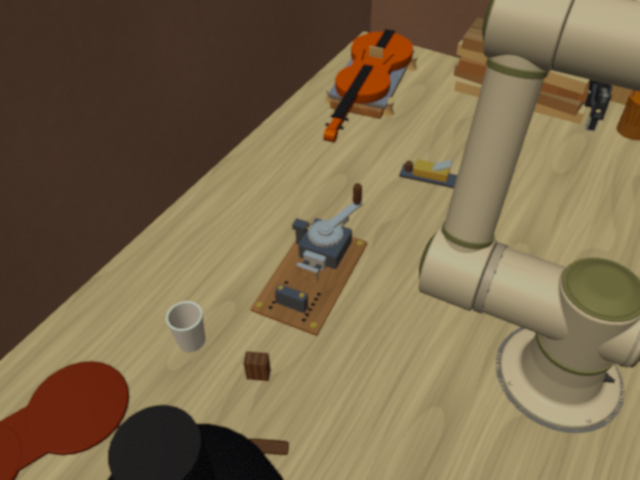

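View pics/top0.png

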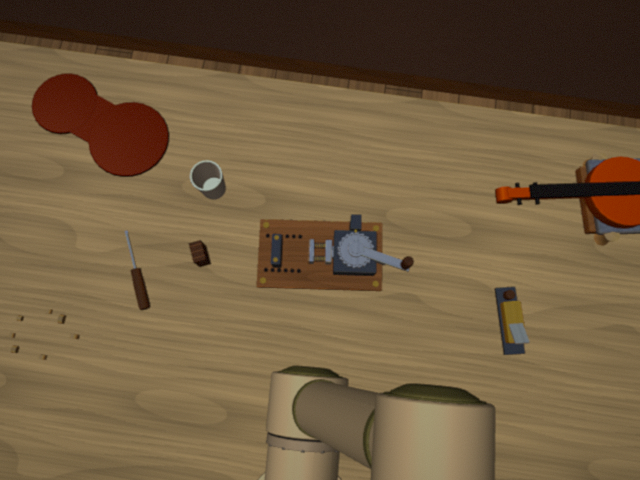

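View pics/wrist0.png

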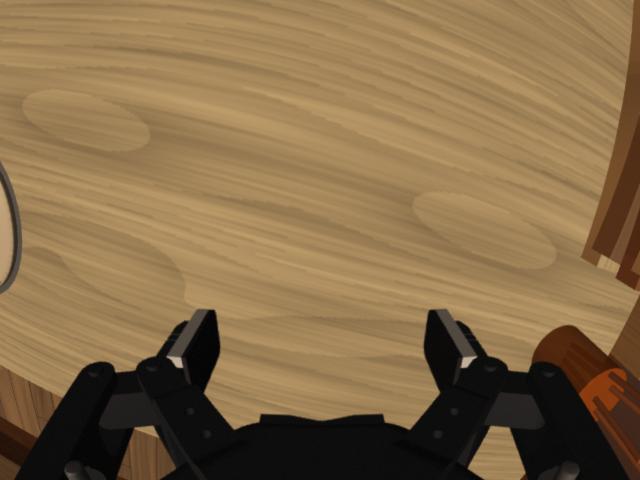

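The top view shows the block at (200,253), cup at (207,180), screwdriver near (138,280), wheel at (356,250), knob at (406,263) and stop at (277,251). In the side view the block is at (257,366). The next step is enlarged crops.

```bash
cat > h.py <<'E'
import numpy as np,cv2
from scipy.spatial.transform import Rotation as R
def Rq(q): q=np.array(q,float); return R.from_quat([q[1],q[2],q[3],q[0]]).as_matrix()
def load(n): return dict(np.load(n))
def ray(c,p):
    K=c["camera_matrix"]; d=np.array([(p[0]-K[0,2])/K[0,0],(p[1]-K[1,2])/K[1,1],1.])
    return np.array(c["xyz"]),Rq(c["orientation"])@d
def atz(c,p,z):
    o,d=ray(c,p); return o+d*(z-o[2])/d[2]
def wray(c,p):
    K=c["camera_matrix"]; u=np.array([p[0]-K[0,2],p[1]-K[1,2]])/K[0,0]; r=np.hypot(*u)
    d=np.array([*(u/max(r,1e-9)*np.sin(r)),np.cos(r)])
    H=c["hand_eye"]; T=Rq(c["rot"]); 
    return c["pos"]+T@H[:3,3], T@H[:3,:3]@d
def watz(c,p,z):
    o,d=wray(c,p); return o+d*(z-o[2])/d[2]
def tri(*rays):
    A=np.zeros((3,3));b=np.zeros(3)
    for o,d in rays:
        d=d/np.linalg.norm(d);P=np.eye(3)-np.outer(d,d);A+=P;b+=P@o
    x=np.linalg.solve(A,b)
    return x,[np.linalg.norm((np.eye(3)-np.outer(d,d)/(d@d))@(x-o)) for o,d in rays]
def wproj(c,X):
    T=Rq(c["rot"]);H=c["hand_eye"]
    q=H[:3,:3].T@(T.T@(np.array(X)-c["pos"])-H[:3,3]); r=np.hypot(q[0],q[1]);th=np.arctan2(r,q[2]);K=c["camera_matrix"]
    return K[:2,2]+K[0,0]*th*q[:2]/r
def proj(c,X):
    q=Rq(c["orientation"]).T@(np.array(X)-c["xyz"]);K=c["camera_matrix"];return (K@(q/q[2]))[:2]
def snap(n,tag):
    from rig import ctrl,cams
    s=ctrl.sense();c=cams.capture(n);c["pos"]=s["eef_pos"];c["rot"]=s["ee_rot"]
    np.savez(f"{tag}.npz",**c);cv2.imwrite(f"pics/{tag}.png",c["pixels"][:,:,::-1]);return c,s
def crop(tag,x0,y0,w,h,k,out):
    im=cv2.imread(f"pics/{tag}.png")[y0:y0+h,x0:x0+w]
    im=cv2.resize(im,None,fx=k,fy=k,interpolation=cv2.INTER_CUBIC)
    for i in range(0,w,10): cv2.line(im,(i*k,0),(i*k,6 if (x0+i)%50 else 14),(0,255,255),1)
    for j in range(0,h,10): cv2.line(im,(0,j*k),(6 if (y0+j)%50 else 14,j*k),(0,255,255),1)
    cv2.imwrite(f"pics/{out}.png",im)
E
python3 - <<'E'
from h import *
crop("top0",180,205,240,100,3,"c1");crop("side0",230,170,160,220,3,"c2")
crop("side0",230,170,160,110,5,"c3");crop("top0",180,230,40,40,12,"c4");crop("side0",235,340,40,50,12,"c5")
E
```

```text
(no output)
```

View pics/c1.png

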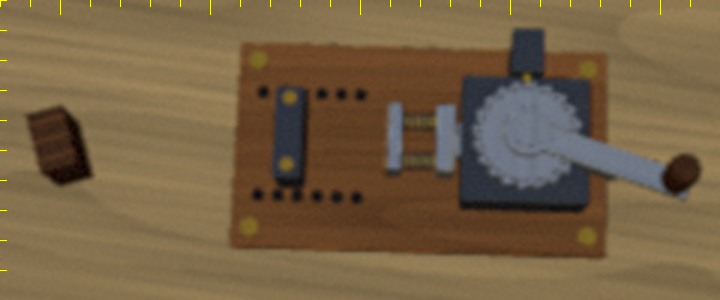

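View pics/c3.png

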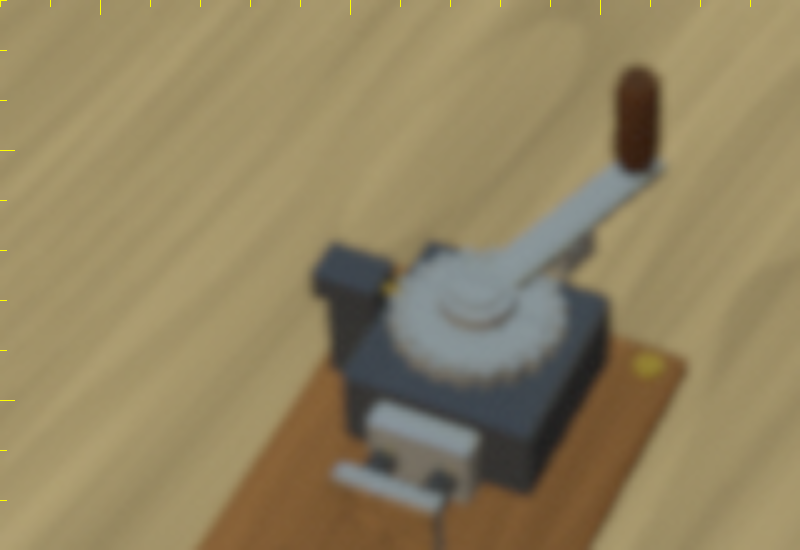

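View pics/c4.png

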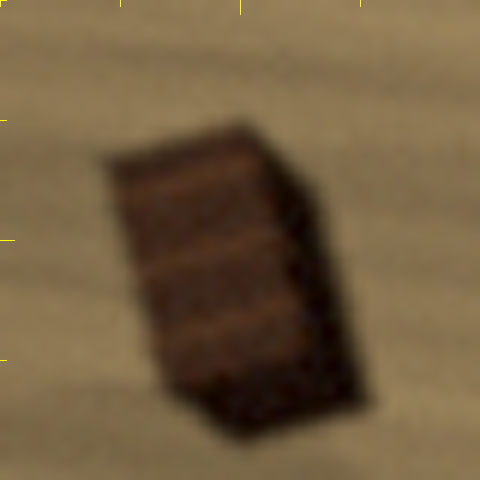

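View pics/c5.png

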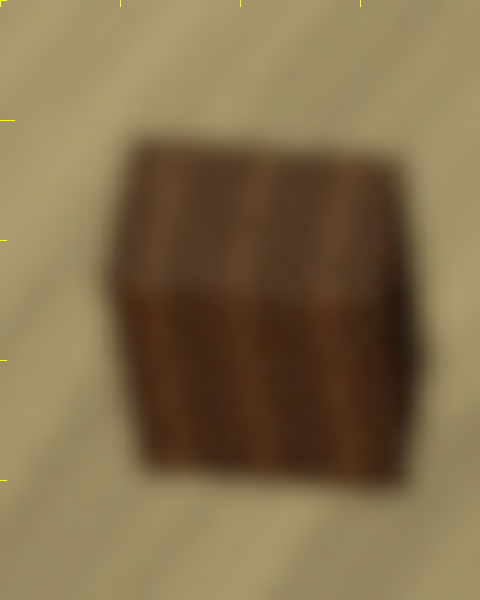

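The crops show the block's top face: four corners in the top view at about (188.8,243.3), (200.4,240.2), (205,260) and (193.8,262.7), and in the side view at (246.7,352.1), (268.3,353.3), (267.1,364.6) and (244.3,363.8). The bed corners and wheel are clear in c1.

```bash
python3 - <<'E'
from h import *
np.set_printoptions(precision=1,suppress=True)
t=load("top0.npz");s=load("side0.npz")
T=[(188.8,243.3),(200.4,240.2),(205,260),(193.8,262.7)]
for p in T: print("top@62",atz(t,p,62))
for p in [(246.7,352.1),(268.3,353.3),(267.1,364.6),(244.3,363.8)]: print("side@62",atz(s,p,62))
print("blk center tri",tri(ray(t,np.mean(T,0)),ray(s,(256.6,358.4))))
B=[(260.3,220),(382,222.7),(381.7,290.7),(257,287.3)]
for p in B: print("bed",atz(t,p,12))
print("knobtop", tri(ray(t,(407,262)),ray(s,(357.3,184))))
print("wheel",atz(t,(355,250),73),atz(s,(325.5,231),85), tri(ray(t,(356.5,249.5)),ray(s,(325.5,230.5))))
E
```

```text
top@62 [525.4 323.9  62. ]
top@62 [536.  300.1  62. ]
top@62 [493.8 281.3  62. ]
top@62 [484.4 304.3  62. ]
side@62 [529.9 302.7  62. ]
side@62 [492.4 283.4  62. ]
side@62 [480.1 305.1  62. ]
side@62 [518.4 326.1  62. ]
blk center tri (array([508.8, 302.8,  57.8]), [np.float64(1.766928486717346), np.float64(1.7669284867173376)])
bed [613.6 185.3  12. ]
bed [648.9 -96.   12. ]
bed [ 490.9 -114.3   12. ]
bed [457.3 165.5  12. ]
knobtop (array([ 536.2, -144. ,  148.5]), [np.float64(0.10468930431325789), np.float64(0.10468930431313132)])
wheel [561.8 -39.9  73. ] [554.1 -33.4  85. ] (array([561.8, -43.4,  74. ]), [np.float64(1.4063878607679987), np.float64(1.4063878607679594)])
```

```bash
cat >> h.py <<'E'
def goal(x,y,z,phi,pos=None,rot=None):
    "target TCP world (mm), tool x heading phi deg, tool down -> dp, twist"
    from rig import ctrl
    s=ctrl.sense(); pos=s["eef_pos"] if pos is None else np.array(pos,float); T=Rq(s["ee_rot"])
    cur=np.degrees(np.arctan2(T[1,0],T[0,0]))
    a=np.radians(cur); Tn=np.array([[np.cos(a),np.sin(a),0],[np.sin(a),-np.cos(a),0],[0,0,-1]]).T
    Tn=np.column_stack([[np.cos(a),np.sin(a),0],[np.sin(a),-np.cos(a),0],[0,0,-1]])
    d=Tn.T@(np.array([x,y,z])-pos)/200
    tw=((cur-phi+180)%360-180)/90
    print("phi",cur.round(2),"dp",d.round(4),"twist",round(tw,4),"tilt",np.degrees(np.arccos(-T[2,2])).round(2))
    return d,tw
E
python3 - <<'E'
from h import *
goal(540,60,231,97)
E
```

```text
phi 16.31 dp [ 2.6753e+00 -2.1537e+00 -5.0000e-04] twist -0.8965 tilt 0.05
```

drive_tool([
  [1, -0.8, 0],
  [1, -0.8, 0],
  [1, -0.8, 0],
  [1, -0.8, 0],
  [1, -0.8, 0],
  [1, -0.8, 0],
], gripper=[1, 1, 1, 1, 1, 1], twist=[0, 0, 0, 0, 0, 0])

```text
time_s: 0.75
eef_pos: [296.3, -290.4, 231.4]
ee_rot: [-0.0, 0.99, 0.144, 0.0]
force: [0.1, 0.2, -0.7]
grip_width: 0.997
```

drive_tool([
  [1, -0.8, 0],
  [1, -0.8, 0],
  [1, -0.8, 0],
  [1, -0.8, 0],
  [1, -0.8, 0],
  [1, -0.8, 0],
], gripper=[1, 1, 1, 1, 1, 1], twist=[0, 0, 0, 0, 0, 0])

```text
time_s: 1.35
eef_pos: [443.1, -80.9, 231.1]
ee_rot: [-0.0, 0.99, 0.144, 0.0]
force: [-0.0, -0.6, -0.7]
grip_width: 0.999
```

```bash
python3 - <<'E'
from h import *
goal(540,60,231,97)
E
```

```text
phi 16.61 dp [ 6.657e-01 -5.366e-01  5.000e-04] twist -0.8932 tilt 0.05
```

drive_tool([
  [0.666, -0.537, 0],
  [0.666, -0.537, 0],
  [0.666, -0.537, 0],
  [0.666, -0.537, 0],
  [0.666, -0.537, 0],
  [0.666, -0.537, 0],
  [0.666, -0.537, 0],
  [0.666, -0.537, 0],
  [0.666, -0.537, 0],
  [0.666, -0.537, 0],
  [0.666, -0.537, 0],
], gripper=[1, 1, 1, 1, 1, 1, 1, 1, 1, 1, 1], twist=[-0.893, -0.893, -0.893, -0.893, -0.893, -0.893, -0.893, -0.893, -0.893, -0.893, -0.893])

```text
time_s: 2.45
eef_pos: [539.2, 55.2, 231.0]
ee_rot: [-0.0, 0.665, 0.747, -0.0]
force: [0.0, -0.0, -0.7]
grip_width: 0.999
```

```bash
python3 - <<'E'
from h import *
c,s=snap("wrist","w1"); print(s["eef_pos"],s["joints"])
goal(508,303,231,116)
E
```

```text
[539.18930967  55.17878492 231.0482533 ] [-1.14165326e-01  3.50890622e-01  1.44597912e+00 -2.30380292e-04
  1.34517258e+00 -2.30205217e-01]
phi 96.56 dp [ 1.2481e+00 -1.3400e-02  5.0000e-04] twist -0.216 tilt 0.02
```

View pics/w1.png

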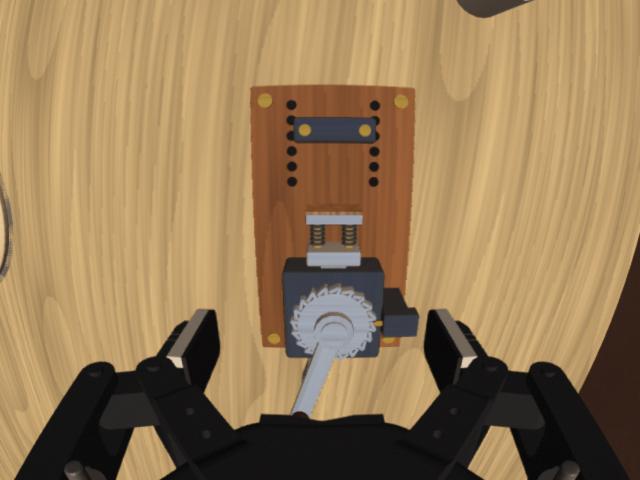

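The wrist view shows the clamp from above: bed front edge at row 88, stop at rows 117-143, pad face at row about 213, ram plate near row 255, wheel at (334,325). I'll enlarge it to read the edges.

```bash
python3 - <<'E'
from h import *
crop("w1",240,80,190,150,4,"c6");crop("w1",240,200,190,150,4,"c7")
E
```

```text
(no output)
```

View pics/c6.png

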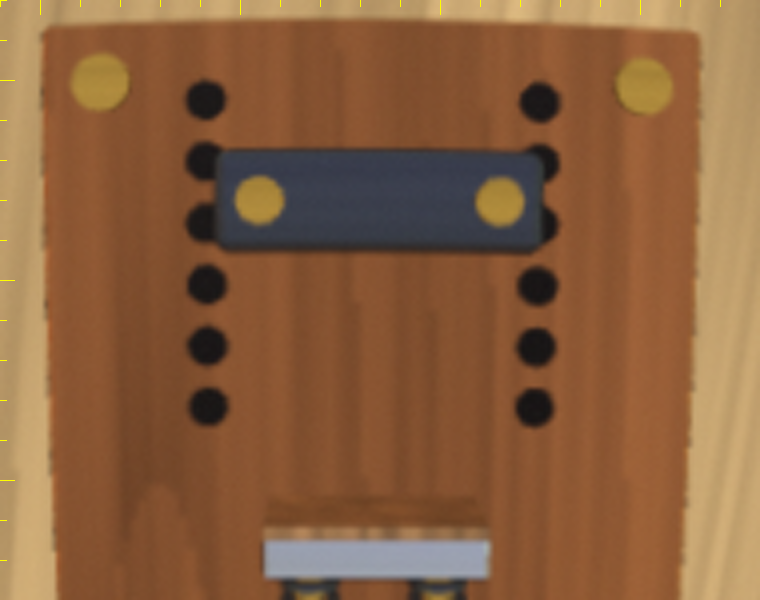

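View pics/c7.png

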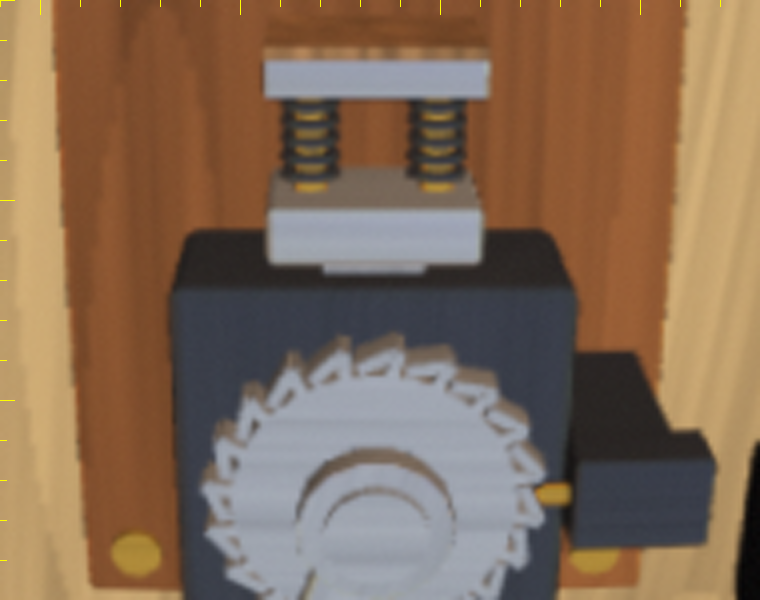

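```bash
python3 - <<'E'
from h import *
np.set_printoptions(precision=1,suppress=True)
c=load("w1.npz"); t=load("top0.npz")
cr=np.array([watz(c,p,12)[:2] for p in [(250.5,87.5),(414.5,88.75),(399.5,346.2),(263,346.2)]])
print(cr)
# local coordinates: TL in wrist: x=-80,y=220
L=np.array([[-80,220],[80,220],[80,-65],[-80,-65]],float)
for sgn in (1,):
    A=L-L.mean(0);B=cr-cr.mean(0);U,S,Vt=np.linalg.svd(A.T@B);Rm=(U@Vt).T
    if np.linalg.det(Rm)<0: print("mirror")
    org=cr.mean(0)-Rm@L.mean(0);yaw=np.degrees(np.arctan2(Rm[1,0],Rm[0,0]));print("yaw",yaw,"org",org,"res",cr-(L@Rm.T+org))
loc=lambda P:(P[:2]-org)@Rm
for n,p,z in [("stop inL",(294.5,141.25),58),("stop inR",(375.2,141.75),58),("stop outL",(294.5,117.5),58),("stop outR",(375.2,118.25),58),("padL",(305.75,211.5),54),("padR",(362.25,211.5),54),("wheel",(334,325),73)]:
    print(n,loc(watz(c,p,z)))
np.savez("vise.npz",org=org,R=Rm,yaw=yaw)
# check with top camera
for p in [(260.3,220),(382,222.7),(381.7,290.7),(257,287.3)]: print("top bed",loc(atz(t,p,12)))
print("stop top tri?", [loc(atz(t,p,58)) for p in [(282.2,234),(280.5,266)]])
E
```

```text
[[ 456.2  168. ]
 [ 613.3  186.4]
 [ 646.8  -93.3]
 [ 489.5 -111. ]]
yaw 6.754028409393245 org [560.6 -39.5] res [[ 1.  -1.7]
 [-0.8 -2. ]
 [-0.9  1.3]
 [ 0.8  2.4]]
stop inL [-33.7 165.2]
stop inR [ 34.1 165.2]
stop outL [-33.5 185.4]
stop outR [ 33.9 185.2]
padL [-24.9 103.7]
padR [ 24.7 103.7]
wheel [0.3 1.5]
top bed [ 79.  216.9]
top bed [ 81.  -66.6]
top bed [-78.  -66.2]
top bed [-78.5 215.6]
stop top tri? [array([ 35.9, 160.8]), array([-36.3, 161.2])]
```

drive_tool([
  [1, -0.01, 0],
  [1, -0.01, 0],
  [1, -0.01, 0],
  [1, -0.01, 0],
  [1, -0.01, 0],
  [1, -0.01, 0],
  [1, -0.01, 0],
], gripper=[1, 1, 1, 1, 1, 1, 1], twist=[-0.21, -0.21, -0.21, -0.21, -0.21, -0.21, -0.21])

```text
time_s: 3.2
eef_pos: [514.2, 253.5, 231.2]
ee_rot: [0.0, 0.534, 0.846, -0.0]
force: [1.1, -0.1, -0.0]
grip_width: 0.999
```

```bash
python3 - <<'E'
from h import *
c,s=snap("wrist","w2"); print(s["eef_pos"],s["joints"])
E
```

```text
[514.20685188 253.466695   231.17291522] [ 2.53824610e-01  4.20364738e-01  1.34604220e+00 -3.03384036e-04
  1.37547019e+00 -1.90753164e-01]
```

View pics/w2.png

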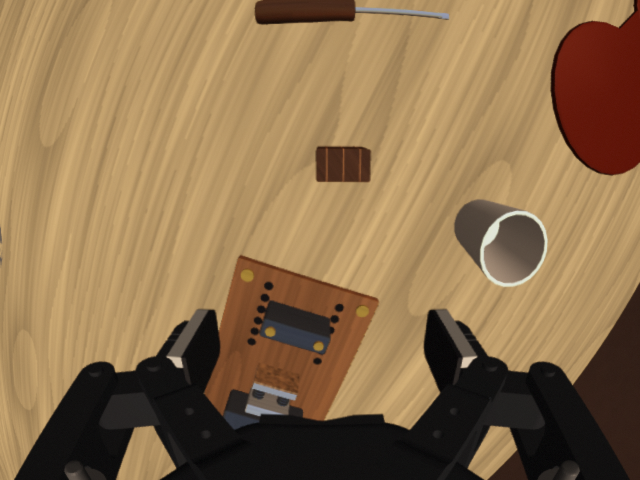

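The block is at (343,164) with its top face upright in the view, the cup at (505,245), the screwdriver at the top edge. The stop's inner face measures about 164-165 mm. I'll zoom in on the block.

```bash
python3 - <<'E'
from h import *
crop("w2",305,135,80,60,10,"c8")
E
```

```text
(no output)
```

View pics/c8.png

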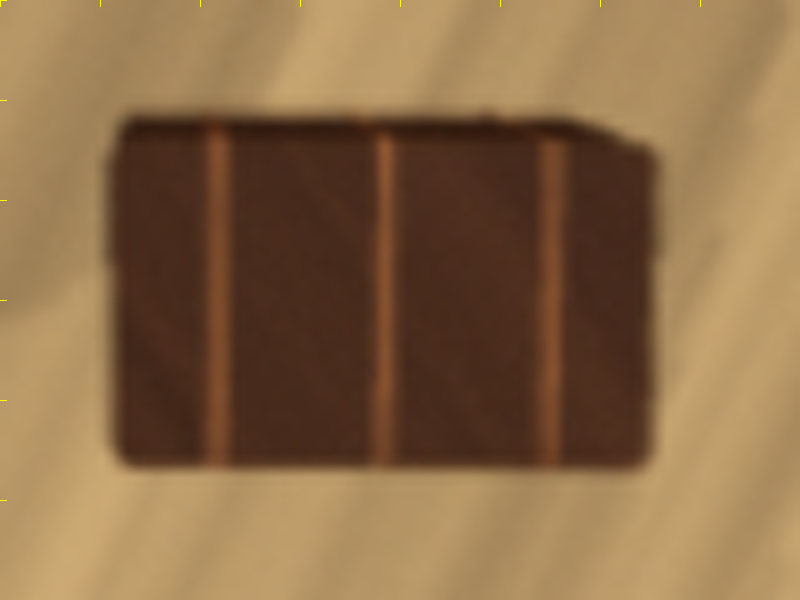

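```bash
python3 - <<'E'
from h import *
np.set_printoptions(precision=1,suppress=True)
c=load("w2.npz");t=load("top0.npz");s=load("side0.npz")
P=[(316.5,148.5),(370.5,149.3),(370.5,181.7),(316.5,181.7)]
Q=np.array([watz(c,p,62) for p in P]);print(Q,Q.mean(0))
for a,b in((0,1),(3,2),(1,2),(0,3)): d=Q[b]-Q[a];print(np.hypot(*d[:2]),np.degrees(np.arctan2(d[1],d[0])))
m=np.mean(P,0);print(tri(wray(c,m),ray(t,(197,251.5)),ray(s,(256.6,358.4))))
goal(Q[:,0].mean(),Q[:,1].mean(),150,115)
E
```

```text
[[482.4 308.   62. ]
 [523.1 327.2  62. ]
 [535.4 302.6  62. ]
 [494.4 282.7  62. ]] [508.8 305.1  62. ]
44.92927287801979 25.2403071468217
45.57180865553766 25.909590079361298
27.486083123521603 -63.280217718712
28.009329249093458 -64.61602599427965
(array([509. , 303.5,  57.7]), [np.float64(1.3046200605728426), np.float64(1.636623976024841), np.float64(2.2123389377696365)])
phi 115.45 dp [0.2 0.1 0.4] twist 0.005 tilt 0.02
```

```bash
python3 - <<'E'
from h import *
np.set_printoptions(precision=4,suppress=True)
goal(508.8,304.5,110,115.6)
E
```

```text
phi 115.45 dp [0.2431 0.0854 0.6062] twist -0.0016 tilt 0.02
```

drive_tool([
  [0.243, 0.085, 0.2],
  [0.243, 0.085, 0.4],
  [0.243, 0.085, 0.606],
  [0.243, 0.085, 0.606],
  [0.243, 0.085, 0.606],
  [0.243, 0.085, 0.606],
], gripper=[1, 1, 1, 1, 1, 1], twist=[0, 0, 0, 0, 0, 0])

```text
time_s: 3.85
eef_pos: [509.8, 305.4, 113.0]
ee_rot: [0.001, 0.534, 0.846, 0.002]
force: [0.7, -0.6, 0.2]
grip_width: 1.0
```

```bash
python3 - <<'E'
from h import *
np.set_printoptions(precision=4,suppress=True)
c,s=snap("wrist","w3"); print(s["eef_pos"],s["joints"])
goal(508.8,304.5,29,115.6)
E
```

```text
[509.8398 305.4482 112.9907] [ 0.3428  0.5712  1.4328 -0.      1.1331 -0.1024]
phi 115.53 dp [-0.0028 -0.0062  0.4195] twist -0.0008 tilt 0.26
```

View pics/w3.png

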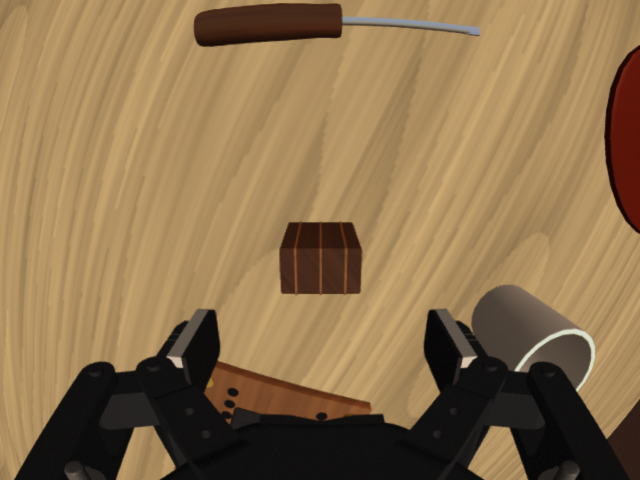

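```bash
python3 - <<'E'
from h import *
np.set_printoptions(precision=2,suppress=True)
c=load("w3.npz")
Q=np.array([watz(c,p,62) for p in [(281,248),(361,248),(361.5,293),(280.5,293)]]);print(Q.mean(0))
for a,b in((0,1),(3,2),(1,2),(0,3)): d=Q[b]-Q[a];print(np.hypot(*d[:2]),np.degrees(np.arctan2(d[1],d[0])))
print(tri(wray(c,(321,270.5)),wray(load("w2.npz"),(343.5,165.2))))
E
```

```text
[508.61 305.95  62.  ]
43.74069631280222 25.482050855830597
46.32320133294583 25.462522088204217
27.0891595730239 -61.7501440296484
27.071782323018528 -67.21615062655219
(array([509.11, 304.88,  58.01]), [np.float64(0.010192416447397133), np.float64(0.010192416447221428)])
```

drive_tool([
  [0, -0.003, 0.2],
  [0, -0.003, 0.36],
  [0, -0.003, 0.42],
  [0, -0.003, 0.42],
  [0, -0.003, 0.42],
  [0, -0.003, 0.42],
  [0, -0.003, 0.42],
  [0, -0.003, 0.42],
  [0, -0.003, 0.42],
  [0, -0.003, 0.42],
], gripper=[1, 1, 1, 1, 0.3, 0.3, 0.3, 0.3, 0.3, 0.3], twist=[0, 0, 0, 0, 0, 0, 0, 0, 0, 0], newtons=40)

```text
time_s: 4.9
eef_pos: [508.5, 305.7, 27.7]
ee_rot: [0.001, 0.533, 0.846, 0.001]
force: [-0.3, -0.8, 6.6]
grip_width: 0.531
```

```bash
python3 - <<'E'
from h import *
np.set_printoptions(precision=4,suppress=True)
c,s=snap("wrist","w4"); print(s["eef_pos"],s["grip_width"],s["force"])
goal(508.8,304.5,150,115.6)
E
```

```text
[508.4503 305.7367  27.7264] 0.5314856477024483 [-0.3434 -0.7635  6.5729]
phi 115.59 dp [-0.0065 -0.0012 -0.6113] twist -0.0001 tilt 0.15
```

View pics/w4.png

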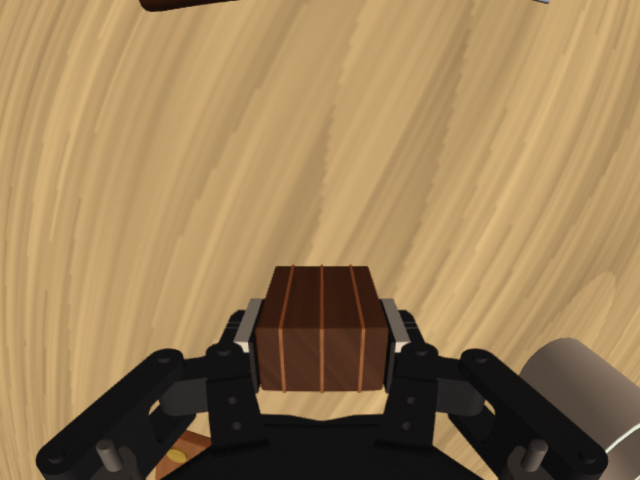

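Gripped: opening 0.531 (about 45 mm), block central between the pads. I'll work out where the block sits in the tool frame and the route to the gap.

```bash
python3 - <<'E'
from h import *
np.set_printoptions(precision=4,suppress=True)
c=load("w4.npz");T=Rq(c["rot"])
Q=np.array([watz(c,p,62) for p in [(258,328),(385,328),(386,390),(257,390)]])
print("block centre in tool",T.T@(Q.mean(0)-c["pos"]))
v=load("vise.npz");tgt=v["org"]+v["R"]@[0,145];print(tgt,v["yaw"])
goal(508.5,305.7,130,115.6)
E
```

```text
block centre in tool [  0.1855  -0.7413 -34.2756]
[543.5234 104.5425] 6.754028409393245
phi 115.59 dp [-0.0004  0.0001 -0.5113] twist -0.0001 tilt 0.15
```

drive_tool([
  [0, 0, -0.15],
  [0, 0, -0.4],
  [0, 0, -0.6],
  [0, 0, -0.6],
  [0, 0, -0.6],
], gripper=[0.3, 0.3, 0.3, 0.3, 0.3], twist=[0, 0, 0, 0, 0])

```text
time_s: 5.45
eef_pos: [507.7, 305.5, 146.8]
ee_rot: [0.0, 0.533, 0.846, 0.001]
force: [0.6, 0.5, -2.2]
grip_width: 0.533
```

```bash
python3 - <<'E'
from h import *
from rig import ctrl
print(ctrl.sense()["grip_width"],ctrl.sense()["force"])
v=load("vise.npz");tgt=v["org"]+v["R"]@[0,145]
goal(*tgt,130,90+v["yaw"])
E
```

```text
0.5333513237832328 [ 0.56563121  0.53989345 -2.20069672]
phi 115.59 dp [-0.9835 -0.2726  0.0839] twist 0.2093 tilt 0.08
```

drive_tool([
  [-0.2, -0.055, 0],
  [-0.4, -0.11, 0],
  [-0.6, -0.165, 0],
  [-0.8, -0.22, 0],
  [-0.984, -0.273, 0],
  [-0.984, -0.273, 0],
  [-0.984, -0.273, 0],
  [-0.984, -0.273, 0],
], gripper=[0.3, 0.3, 0.3, 0.3, 0.3, 0.3, 0.3, 0.3], twist=[0.05, 0.1, 0.15, 0.2, 0.21, 0.21, 0.21, 0.21])

```text
time_s: 6.25
eef_pos: [542.8, 105.1, 145.2]
ee_rot: [-0.001, 0.664, 0.747, -0.0]
force: [0.3, 0.4, -1.2]
grip_width: 0.531
```

```bash
python3 - <<'E'
from h import *
c,s=snap("wrist","w5"); print(s["eef_pos"],s["joints"])
v=load("vise.npz");tgt=v["org"]+v["R"]@[0,145]
goal(*tgt,45,90+v["yaw"])
snap("side","s5")
crop("s5",240,200,140,140,5,"s5c")
E
```

```text
[542.83651022 105.11375995 145.21894026] [-2.07513928e-02  4.54118739e-01  1.52949675e+00  2.34724890e-04
  1.15975869e+00 -1.38448720e-01]
phi 96.77 dp [-0.0044  0.0025  0.5023] twist 0.0002 tilt 0.08
```

View pics/w5.png

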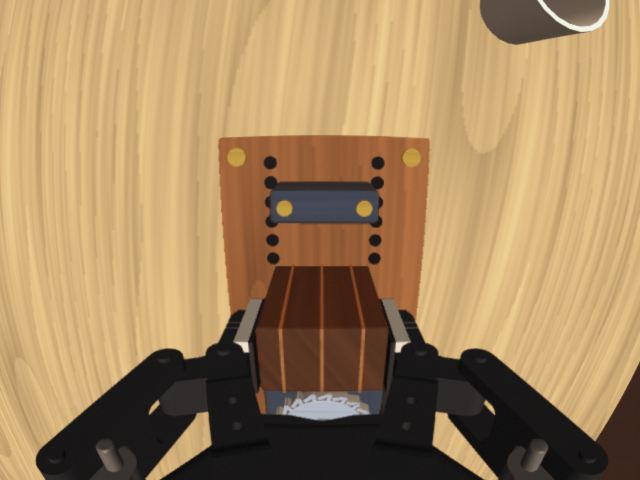

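View pics/s5.png

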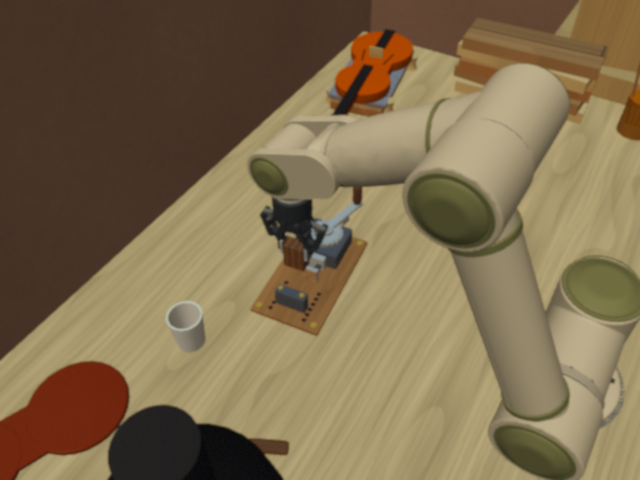

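```bash
python3 - <<'E'
from h import *
c=load("w5.npz");v=load("vise.npz")
for p,z in [((272,221),58),((378.5,221),58),((271,190),58),((379,190),58),((219,139),12),((429,139),12)]:
    print(p,((watz(c,p,z)[:2]-v["org"])@v["R"]).round(1))
print(tri(wray(c,(272,221)),wray(load("w1.npz"),(294.5,141.25))),tri(wray(c,(378.5,221)),wray(load("w1.npz"),(375.2,141.75))))
E
```

```text
(272, 221) [-33.2 166.3]
(378.5, 221) [ 34.8 166.4]
(271, 190) [-33.2 186.3]
(379, 190) [ 34.4 186.4]
(219, 139) [-78.5 218.9]
(429, 139) [ 78.8 219.2]
(array([507.4485381 , 120.49897998,  53.05039236]), [np.float64(0.08494033421280094), np.float64(0.08494033421277628)]) (array([576.15967693, 128.62056038,  52.71558985]), [np.float64(0.3453866346844335), np.float64(0.3453866346844036)])
```

drive_tool([
  [-0.004, 0, 0.15],
  [-0.004, 0, 0.3],
  [-0.004, 0, 0.42],
  [-0.004, 0, 0.48],
  [-0.004, 0, 0.515],
  [-0.004, 0, 0.515],
  [-0.004, 0, 0.515],
], gripper=[0.3, 0.3, 0.3, 0.3, 0.3, 0.3, 0.3], twist=[0, 0, 0, 0, 0, 0, 0])

```text
time_s: 7.05
eef_pos: [544.1, 103.8, 44.1]
ee_rot: [0.001, 0.665, 0.747, 0.001]
force: [-0.1, -0.6, -1.3]
grip_width: 0.534
```

```bash
python3 - <<'E'
from h import *
c,s=snap("wrist","w6"); print(s["eef_pos"],s["force"],s["grip_width"])
c,s=snap("side","s6");crop("s6",240,200,140,140,5,"s6c")
E
```

```text
[544.08302959 103.75376857  44.05016883] [-0.1049133  -0.59693168 -1.34116547] 0.534499170313292
```

View pics/w6.png

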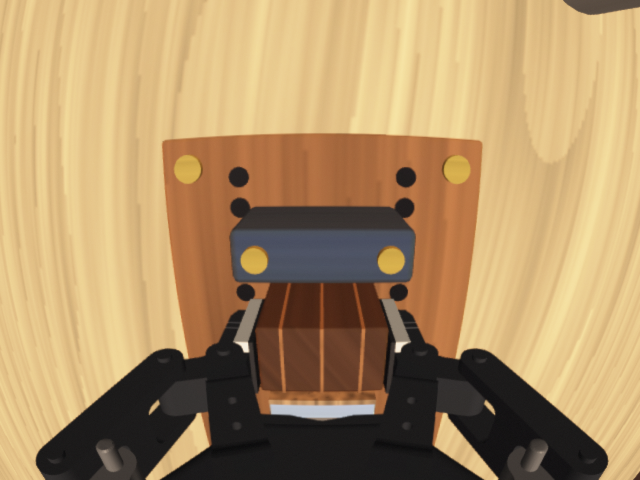

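View pics/s6c.png

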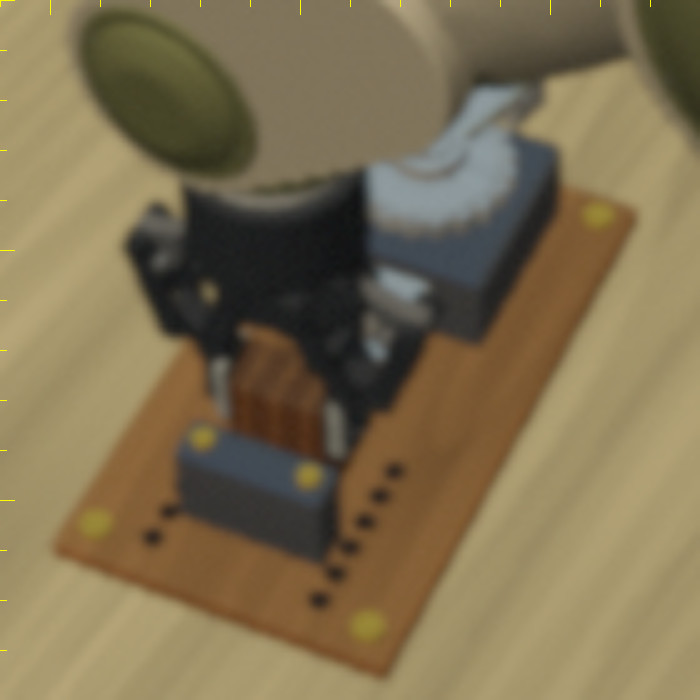

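The block hangs in the gap, clear of the stop's inner edge (row 282) and the pad (row about 395), square to both. I'll lower it the last few millimetres and look at the force.

drive_tool([
  [0, 0, 0.01],
  [0, 0, 0.01],
  [0, 0, 0.01],
  [0, 0, 0.01],
], gripper=[0.3, 0.3, 0.3, 0.3], twist=[0, 0, 0, 0])

```text
time_s: 7.55
eef_pos: [543.5, 103.5, 41.2]
ee_rot: [0.0, 0.665, 0.747, 0.0]
force: [-0.6, 0.8, -1.4]
grip_width: 0.53
```

drive_tool([
  [0, 0, 0.008],
  [0, 0, 0.008],
  [0, 0, 0.008],
  [0, 0, 0.008],
], gripper=[0.3, 0.3, 0.3, 0.3], twist=[0, 0, 0, 0])

```text
time_s: 7.95
eef_pos: [543.7, 103.6, 39.7]
ee_rot: [0.0, 0.665, 0.747, 0.0]
force: [-1.5, -0.6, 2.9]
grip_width: 0.533
```

Contact (the vertical force went from -1.4 to +2.9 N), so I'll release.

drive_tool([
  [0, 0, 0],
  [0, 0, 0],
  [0, 0, 0],
  [0, 0, 0],
  [0, 0, 0],
  [0, 0, 0],
  [0, 0, 0],
  [0, 0, 0],
], gripper=[0.6, 0.75, 1, 1, 1, 1, 1, 1], twist=[0, 0, 0, 0, 0, 0, 0, 0])

```text
time_s: 8.75
eef_pos: [543.5, 103.6, 39.5]
ee_rot: [0.0, 0.665, 0.747, 0.0]
force: [0.4, -0.1, 0.1]
grip_width: 0.999
```

```bash
python3 - <<'E'
from h import *
c,s=snap("wrist","w7"); print(s["eef_pos"],s["force"],s["grip_width"])
E
```

```text
[543.50205621 103.59173564  39.4983729 ] [ 0.36425611 -0.10196825  0.10238778] 0.9987568702882015
```

View pics/w7.png

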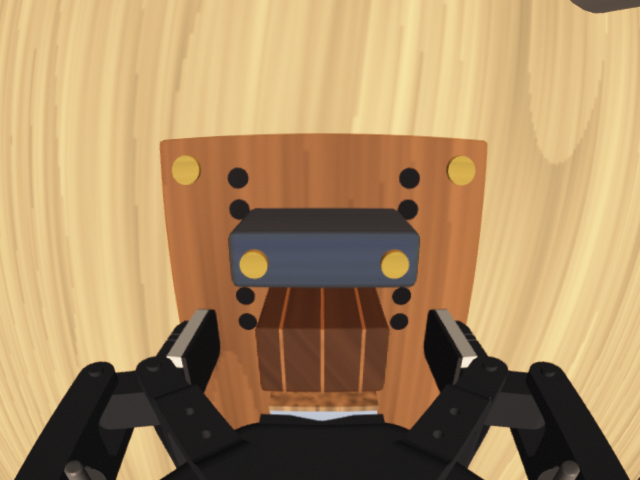

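The block stands free, square between stop and pad. Next I rise and move back along the clamp to see the knob.

drive_tool([
  [0, 0, -0.2],
  [0, 0, -0.4],
  [0, 0, -0.6],
  [0, 0, -0.8],
  [0, 0, -1],
  [0, 0, -1],
], gripper=[1, 1, 1, 1, 1, 1], twist=[0, 0, 0, 0, 0, 0])

```text
time_s: 9.4
eef_pos: [545.3, 103.6, 245.1]
ee_rot: [0.004, 0.665, 0.747, 0.003]
force: [0.1, -0.1, -0.7]
grip_width: 1.001
```

drive_tool([
  [-0.2, 0, 0],
  [-0.4, 0, 0],
  [-0.6, 0, 0],
  [-0.8, 0, 0],
  [-1, 0, 0],
  [-1, 0, 0],
  [-1, 0, 0],
  [-1, 0, 0],
], gripper=[1, 1, 1, 1, 1, 1, 1, 1], twist=[0, 0, 0, 0, 0, 0, 0, 0])

```text
time_s: 10.2
eef_pos: [566.6, -94.2, 239.2]
ee_rot: [-0.0, 0.664, 0.747, -0.0]
force: [-1.0, 0.3, 0.4]
grip_width: 0.998
```

```bash
python3 - <<'E'
from h import *
c,s=snap("wrist","w8"); print(s["eef_pos"],s["force"],s["joints"])
E
```

```text
[566.64205434 -94.16422831 239.18899976] [-1.0345475   0.33696918  0.4251031 ] [-3.68631127e-01  4.17907180e-01  1.32873976e+00  1.77948338e-04
  1.39559969e+00 -4.86235160e-01]
```

View pics/w8.png

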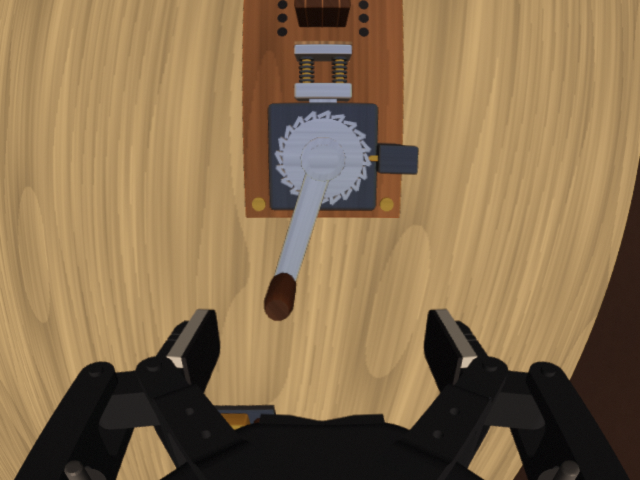

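The knob's top is at (279,306), its foot near (286,280), the wheel hub at (323,159). Two views give positions.

```bash
python3 - <<'E'
from h import *
np.set_printoptions(precision=1,suppress=True)
c=load("w8.npz");v=load("vise.npz");t=load("top0.npz")
k=watz(c,(279,305.5),140);print("knob@140",k,"hub",watz(c,(323,158),85))
print(tri(wray(c,(279,305.5)),ray(t,(407,262)),ray(load("side0.npz"),(357.3,184))))
hub=watz(c,(323,158),85)
for o in (v["org"],hub[:2]):
    d=k[:2]-o;print(np.hypot(*d),np.degrees(np.arctan2(d[1],d[0]))+90-v["yaw"])
E
```

```text
knob@140 [ 540.4 -142.8  140. ] hub [560.3 -38.8  85. ]
(array([ 538.4, -144.1,  144.2]), [np.float64(3.8614857658289767), np.float64(1.4724390975530355), np.float64(2.9896126759839707)])
105.25517595010948 -17.791858551804296
105.85759375232293 -17.553856205172252
```

```bash
python3 - <<'E'
from h import *
goal(539.5,-146,180,79)
E
```

```text
phi 96.77 dp [-0.2423 -0.1658  0.2968] twist 0.1974 tilt 0.02
```

drive_tool([
  [-0.242, -0.166, 0.1],
  [-0.242, -0.166, 0.2],
  [-0.242, -0.166, 0.297],
  [-0.242, -0.166, 0.297],
  [-0.242, -0.166, 0.297],
  [-0.242, -0.166, 0.297],
], gripper=[1, 1, 1, 1, 1, 1], twist=[0.09, 0.18, 0.197, 0.197, 0.197, 0.197])

```text
time_s: 10.85
eef_pos: [540.1, -146.5, 181.4]
ee_rot: [0.001, 0.771, 0.637, 0.0]
force: [0.6, -0.4, 0.1]
grip_width: 1.0
```

```bash
python3 - <<'E'
from h import *
c,s=snap("wrist","w9"); print(s["eef_pos"],s["force"],s["joints"])
goal(539.5,-146,101,79)
E
```

```text
[ 540.13589709 -146.53395812  181.43658575] [ 0.63931283 -0.40080865  0.12765167] [-4.74271737e-01  4.28984525e-01  1.46629313e+00  6.07160314e-05
  1.24413351e+00 -2.83483366e-01]
phi 79.05 dp [ 0.0026 -0.0035  0.4017] twist 0.0005 tilt 0.12
```

View pics/w9.png

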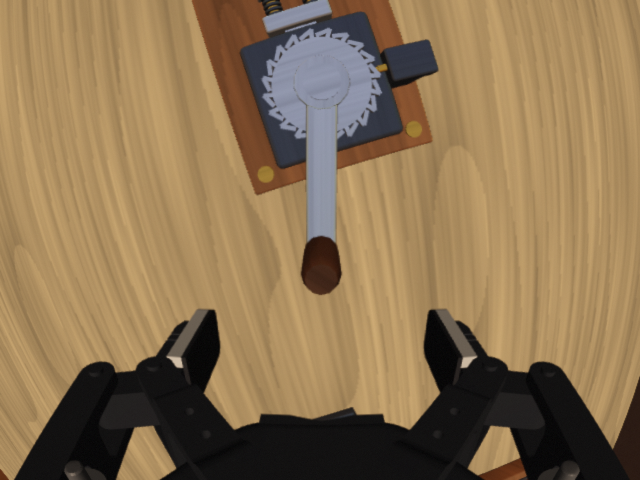

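The knob's top (321,273) lies on the tool's centre line and the lever runs straight up the image, so the grip is lined up.

drive_tool([
  [0, -0.003, 0.2],
  [0, -0.003, 0.36],
  [0, -0.003, 0.4],
  [0, -0.003, 0.4],
  [0, -0.003, 0.4],
  [0, -0.003, 0.4],
  [0, -0.003, 0.4],
  [0, -0.003, 0.4],
  [0, -0.003, 0.4],
  [0, -0.003, 0.4],
  [0, -0.003, 0.4],
], gripper=[1, 1, 1, 1, 0.15, 0.15, 0.15, 0.15, 0.15, 0.15, 0.15], twist=[0, 0, 0, 0, 0, 0, 0, 0, 0, 0, 0], newtons=25)

```text
time_s: 12.0
eef_pos: [539.2, -147.0, 100.7]
ee_rot: [0.0, 0.772, 0.636, 0.0]
force: [-0.1, 0.5, 6.3]
grip_width: 0.26
```

```bash
cat >> h.py <<'E'
def arc(d0,d1,n,r=110,x0=0,y0=0):
    "rows from swing 0 to d1 deg (relative), d0 start"
    for d in np.linspace(d0,d1,n+1)[1:]:
        a=np.radians(d);print([round(r*(1-np.cos(a))/200,3),round(r*np.sin(a)/200,3),0],round(-d/90,3))
def lev():
    from rig import ctrl
    s=ctrl.sense();v=load("vise.npz");d=s["eef_pos"][:2]-v["org"];T=Rq(s["ee_rot"])
    print("t",s["time_s"],"lever",(np.degrees(np.arctan2(d[1],d[0]))+90-v["yaw"]).round(2),"r",np.hypot(*d).round(1),"z",s["eef_pos"][2].round(1),"phi-lever",(np.degrees(np.arctan2(T[1,0],T[0,0]))-90-v["yaw"]).round(2),"F",s["force"].round(1),"tang",round(float(s["force"][:2]@np.array([-d[1],d[0]])/np.hypot(*d)),2),s["grip_width"])
E
python3 - <<'E'
from h import *
lev()
arc(0,-24,4)
E
```

```text
t 12.0 lever -18.01 r 109.7 z 100.7 phi-lever -17.79 F [-0.1  0.5  6.3] tang -0.21 0.2600330525775126
[np.float64(0.003), np.float64(-0.057), 0] 0.067
[np.float64(0.012), np.float64(-0.114), 0] 0.133
[np.float64(0.027), np.float64(-0.17), 0] 0.2
[np.float64(0.048), np.float64(-0.224), 0] 0.267
```

Knob gripped (22 mm opening), at radius 109.7 mm as the text says it should be. Swing back to about -42 degrees.

drive_tool([
  [0.003, -0.057, 0],
  [0.012, -0.114, 0],
  [0.027, -0.17, 0],
  [0.048, -0.224, 0],
  [0.048, -0.224, 0],
  [0.048, -0.224, 0],
], gripper=[0.15, 0.15, 0.15, 0.15, 0.15, 0.15], twist=[0.067, 0.133, 0.2, 0.267, 0.267, 0.267])

```text
time_s: 12.6
eef_pos: [497.2, -128.8, 100.7]
ee_rot: [0.0, 0.887, 0.462, 0.001]
force: [0.9, 1.7, 7.0]
grip_width: 0.261
```

```bash
python3 - <<'E'
from h import *
lev()
arc(0,84,12)
E
```

```text
t 12.6 lever -42.1 r 109.6 z 100.7 phi-lever -41.78 F [0.9 1.7 7. ] tang -0.22 0.26132580380846565
[np.float64(0.004), np.float64(0.067), 0] -0.078
[np.float64(0.016), np.float64(0.133), 0] -0.156
[np.float64(0.037), np.float64(0.197), 0] -0.233
[np.float64(0.064), np.float64(0.258), 0] -0.311
[np.float64(0.099), np.float64(0.315), 0] -0.389
[np.float64(0.141), np.float64(0.368), 0] -0.467
[np.float64(0.189), np.float64(0.415), 0] -0.544
[np.float64(0.242), np.float64(0.456), 0] -0.622
[np.float64(0.3), np.float64(0.49), 0] -0.7
[np.float64(0.362), np.float64(0.517), 0] -0.778
[np.float64(0.426), np.float64(0.536), 0] -0.856
[np.float64(0.493), np.float64(0.547), 0] -0.933
```

drive_tool([
  [0.004, 0.067, 0],
  [0.016, 0.133, 0],
  [0.037, 0.197, 0],
  [0.064, 0.258, 0],
  [0.099, 0.315, 0],
  [0.141, 0.368, 0],
  [0.189, 0.415, 0],
  [0.242, 0.456, 0],
  [0.3, 0.49, 0],
  [0.362, 0.517, 0],
  [0.426, 0.536, 0],
  [0.493, 0.547, 0],
  [0.493, 0.547, 0],
  [0.493, 0.547, 0],
], gripper=[0.15, 0.15, 0.15, 0.15, 0.15, 0.15, 0.15, 0.15, 0.15, 0.15, 0.15, 0.15, 0.15, 0.15], twist=[-0.078, -0.156, -0.233, -0.311, -0.389, -0.467, -0.544, -0.622, -0.7, -0.778, -0.856, -0.933, -0.933, -0.933])

```text
time_s: 14.0
eef_pos: [643.9, -111.6, 100.7]
ee_rot: [0.001, 0.35, 0.937, -0.0]
force: [0.6, -1.6, 6.5]
grip_width: 0.264
```

```bash
python3 - <<'E'
from h import *
lev()
snap("wrist","w10");arc(0,-84,12)
snap("top","t10");crop("t10",250,205,150,100,5,"t10c")
E
```

```text
t 14.0 lever 42.36 r 110.2 z 100.7 phi-lever 42.25 F [ 0.6 -1.6  6.5] tang -0.79 0.26413306669995773
[np.float64(0.004), np.float64(-0.067), 0] 0.078
[np.float64(0.016), np.float64(-0.133), 0] 0.156
[np.float64(0.037), np.float64(-0.197), 0] 0.233
[np.float64(0.064), np.float64(-0.258), 0] 0.311
[np.float64(0.099), np.float64(-0.315), 0] 0.389
[np.float64(0.141), np.float64(-0.368), 0] 0.467
[np.float64(0.189), np.float64(-0.415), 0] 0.544
[np.float64(0.242), np.float64(-0.456), 0] 0.622
[np.float64(0.3), np.float64(-0.49), 0] 0.7
[np.float64(0.362), np.float64(-0.517), 0] 0.778
[np.float64(0.426), np.float64(-0.536), 0] 0.856
[np.float64(0.493), np.float64(-0.547), 0] 0.933
```

View pics/w10.png

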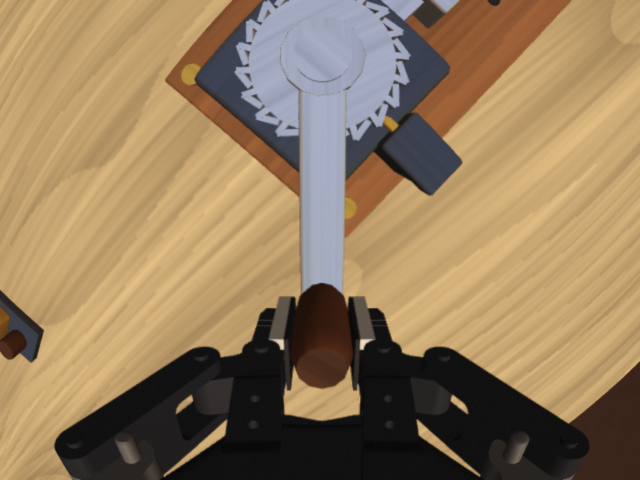

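View pics/t10c.png

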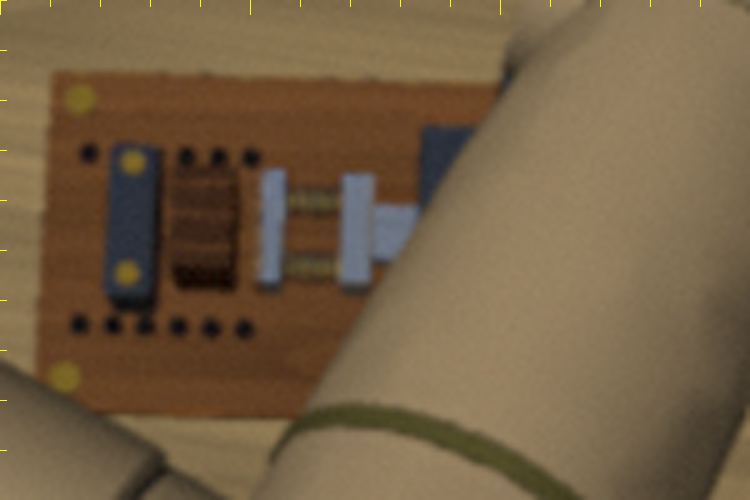

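Top view: pad plate now at column about 302 (was 309), so roughly 15-16 mm or 4 notches; the block (285-297) stands free near the stop. Back, then the second stroke.

drive_tool([
  [0.004, -0.067, 0],
  [0.016, -0.133, 0],
  [0.037, -0.197, 0],
  [0.064, -0.258, 0],
  [0.099, -0.315, 0],
  [0.141, -0.368, 0],
  [0.189, -0.415, 0],
  [0.242, -0.456, 0],
  [0.3, -0.49, 0],
  [0.362, -0.517, 0],
  [0.426, -0.536, 0],
  [0.493, -0.547, 0],
  [0.493, -0.547, 0],
  [0.493, -0.547, 0],
], gripper=[0.15, 0.15, 0.15, 0.15, 0.15, 0.15, 0.15, 0.15, 0.15, 0.15, 0.15, 0.15, 0.15, 0.15], twist=[0.078, 0.156, 0.233, 0.311, 0.389, 0.467, 0.544, 0.622, 0.7, 0.778, 0.856, 0.933, 0.933, 0.933])

```text
time_s: 15.5
eef_pos: [497.2, -128.8, 100.7]
ee_rot: [0.0, 0.887, 0.462, 0.0]
force: [0.2, 2.6, 7.8]
grip_width: 0.26
```

```bash
python3 - <<'E'
from h import *
lev()
snap("top","t11");crop("t11",250,205,150,100,5,"t11c")
snap("wrist","w11")
E
```

```text
t 15.5 lever -42.09 r 109.6 z 100.7 phi-lever -41.76 F [0.2 2.6 7.8] tang -1.34 0.2599441202939653
```

View pics/t11c.png

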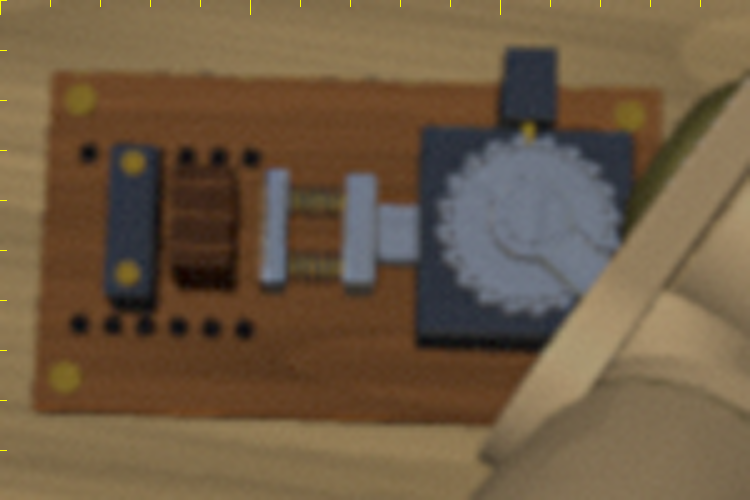

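View pics/w11.png

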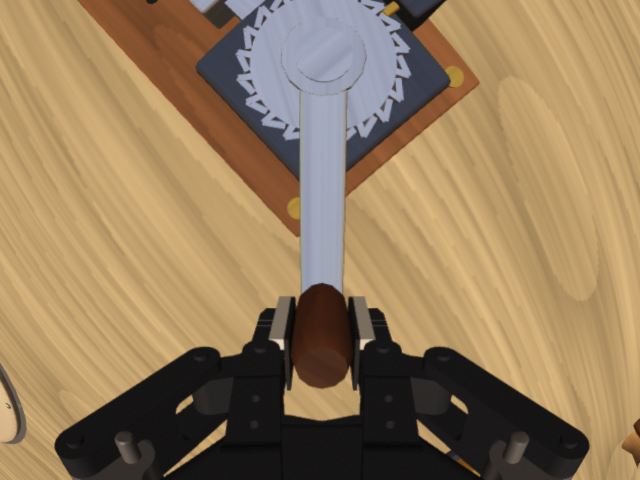

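```bash
cat >> h.py <<'E'
def jaw(tag):
    "pad / ram plate travel along clamp y from start (mm) via upsampled template match in the top view"
    g=lambda n:cv2.resize(cv2.imread(f"pics/{n}.png"),None,fx=8,fy=8,interpolation=cv2.INTER_CUBIC)
    a=g("top0");b=g(tag);t=load("top0.npz");v=load("vise.npz");out=[]
    for nm,(x0,x1,y0,y1) in dict(pad=(307,315,237,264),ram=(324,331,238,264)).items():
        T=a[y0*8:y1*8,x0*8:x1*8];S=b[(y0-2)*8:(y1+2)*8,(x0-27)*8:(x1+3)*8]
        m=cv2.matchTemplate(S,T,cv2.TM_CCOEFF_NORMED);_,sc,_,l=cv2.minMaxLoc(m)
        dx=l[0]/8-27;dy=l[1]/8-2;c=np.array([(x0+x1)/2,(y0+y1)/2])
        d=((atz(t,c+[dx,dy],54)-atz(t,c,54))[:2]@v["R"])
        out.append((nm,dx,dy,d.round(1),round(sc,3)))
    print(tag,out)
E
python3 - <<'E'
from h import *
jaw("t10");jaw("t11");arc(0,84,12)
E
```

```text
t10 [('pad', -7.125, -0.125, array([-0.2, 15.8]), 0.944), ('ram', -7.125, -0.25, array([ 0.1, 15.8]), 0.981)]
t11 [('pad', -6.625, 0.0, array([-0.4, 14.7]), 0.942), ('ram', -6.625, -0.125, array([-0.2, 14.7]), 0.972)]
[np.float64(0.004), np.float64(0.067), 0] -0.078
[np.float64(0.016), np.float64(0.133), 0] -0.156
[np.float64(0.037), np.float64(0.197), 0] -0.233
[np.float64(0.064), np.float64(0.258), 0] -0.311
[np.float64(0.099), np.float64(0.315), 0] -0.389
[np.float64(0.141), np.float64(0.368), 0] -0.467
[np.float64(0.189), np.float64(0.415), 0] -0.544
[np.float64(0.242), np.float64(0.456), 0] -0.622
[np.float64(0.3), np.float64(0.49), 0] -0.7
[np.float64(0.362), np.float64(0.517), 0] -0.778
[np.float64(0.426), np.float64(0.536), 0] -0.856
[np.float64(0.493), np.float64(0.547), 0] -0.933
```

drive_tool([
  [0.004, 0.067, 0],
  [0.016, 0.133, 0],
  [0.037, 0.197, 0],
  [0.064, 0.258, 0],
  [0.099, 0.315, 0],
  [0.141, 0.368, 0],
  [0.189, 0.415, 0],
  [0.242, 0.456, 0],
  [0.3, 0.49, 0],
  [0.362, 0.517, 0],
  [0.426, 0.536, 0],
  [0.493, 0.547, 0],
  [0.493, 0.547, 0],
  [0.493, 0.547, 0],
], gripper=[0.15, 0.15, 0.15, 0.15, 0.15, 0.15, 0.15, 0.15, 0.15, 0.15, 0.15, 0.15, 0.15, 0.15], twist=[-0.078, -0.156, -0.233, -0.311, -0.389, -0.467, -0.544, -0.622, -0.7, -0.778, -0.856, -0.933, -0.933, -0.933])

```text
time_s: 17.0
eef_pos: [643.9, -111.5, 100.8]
ee_rot: [0.001, 0.35, 0.937, -0.0]
force: [1.6, -1.6, 5.1]
grip_width: 0.267
```

```bash
python3 - <<'E'
from h import *
lev()
snap("top","t12");crop("t12",250,205,150,100,5,"t12c");jaw("t12")
E
```

```text
t 17.0 lever 42.4 r 110.2 z 100.8 phi-lever 42.26 F [ 1.6 -1.6  5.1] tang -0.16 0.2668372598066477
t12 [('pad', 2.375, 0.125, array([-0.1, -5.3]), 0.889), ('ram', -14.5, -0.375, array([-0.1, 32.1]), 0.965)]
```

View pics/t12c.png

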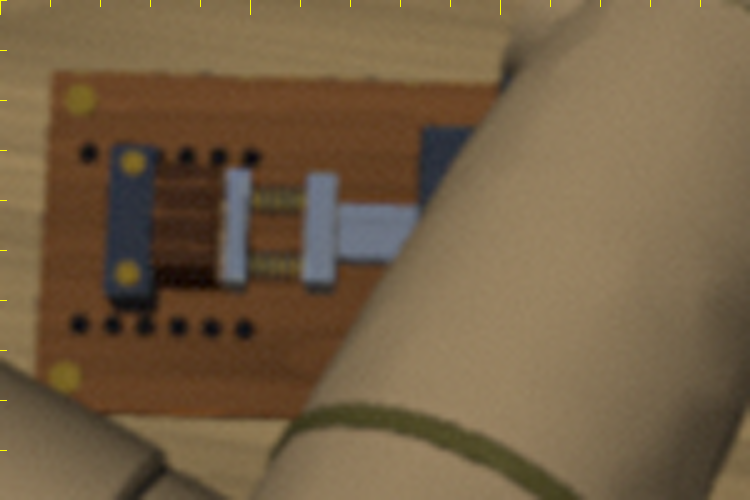

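drive_tool([
  [0.004, -0.067, 0],
  [0.016, -0.133, 0],
  [0.037, -0.197, 0],
  [0.064, -0.258, 0],
  [0.099, -0.315, 0],
  [0.141, -0.368, 0],
  [0.189, -0.415, 0],
  [0.242, -0.456, 0],
  [0.3, -0.49, 0],
  [0.362, -0.517, 0],
  [0.426, -0.536, 0],
  [0.493, -0.547, 0],
  [0.493, -0.547, 0],
  [0.493, -0.547, 0],
], gripper=[0.15, 0.15, 0.15, 0.15, 0.15, 0.15, 0.15, 0.15, 0.15, 0.15, 0.15, 0.15, 0.15, 0.15], twist=[0.078, 0.156, 0.233, 0.311, 0.389, 0.467, 0.544, 0.622, 0.7, 0.778, 0.856, 0.933, 0.933, 0.933])

```text
time_s: 18.45
eef_pos: [497.1, -128.8, 100.7]
ee_rot: [0.001, 0.887, 0.462, 0.0]
force: [-0.7, 0.6, 8.2]
grip_width: 0.258
```

```bash
python3 - <<'E'
from h import *
lev()
snap("top","t13");crop("t13",250,205,150,100,5,"t13c");jaw("t13")
E
```

```text
t 18.45 lever -42.13 r 109.6 z 100.7 phi-lever -41.76 F [-0.7  0.6  8.2] tang -0.9 0.25763589313701674
t13 [('pad', -13.75, -0.125, array([-0.6, 30.4]), 0.905), ('ram', -13.875, -0.375, array([-0.1, 30.7]), 0.976)]
```

View pics/t13c.png

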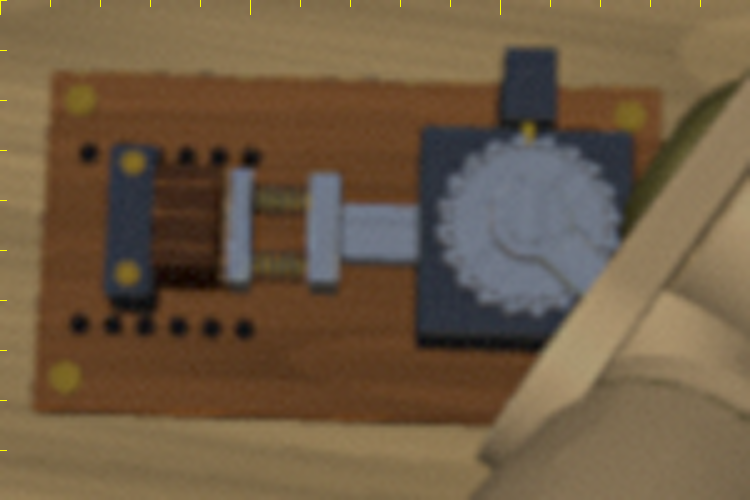

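Ram and pad both moved by about 30.5 mm, springs still uncompressed, and the block is now all but touching the stop. One more four-notch stroke would be the whole clamp, so I'll stop at three notches and look first.

drive_tool([
  [0.004, 0.067, 0],
  [0.016, 0.133, 0],
  [0.037, 0.197, 0],
  [0.064, 0.258, 0],
  [0.099, 0.315, 0],
  [0.141, 0.368, 0],
  [0.189, 0.415, 0],
  [0.242, 0.456, 0],
  [0.322, 0.5, 0],
  [0.322, 0.5, 0],
  [0.322, 0.5, 0],
], gripper=[0.15, 0.15, 0.15, 0.15, 0.15, 0.15, 0.15, 0.15, 0.15, 0.15, 0.15], twist=[-0.078, -0.156, -0.233, -0.311, -0.389, -0.467, -0.544, -0.622, -0.728, -0.728, -0.728], newtons=40)

```text
time_s: 19.6
eef_pos: [616.1, -134.4, 100.8]
ee_rot: [0.001, 0.496, 0.868, -0.001]
force: [-3.6, -4.7, 7.3]
grip_width: 0.258
```

```bash
python3 - <<'E'
from h import *
lev()
snap("top","t14");crop("t14",250,205,150,100,5,"t14c");jaw("t14")
E
```

```text
t 19.6 lever 23.54 r 110.0 z 100.8 phi-lever 23.81 F [-3.6 -4.7  7.3] tang -5.44 0.25837876486271527
t14 [('pad', -14.5, -0.125, array([-0.7, 32.1]), 0.897), ('ram', -19.375, -0.625, array([ 0.1, 42.9]), 0.951)]
```

View pics/t14c.png

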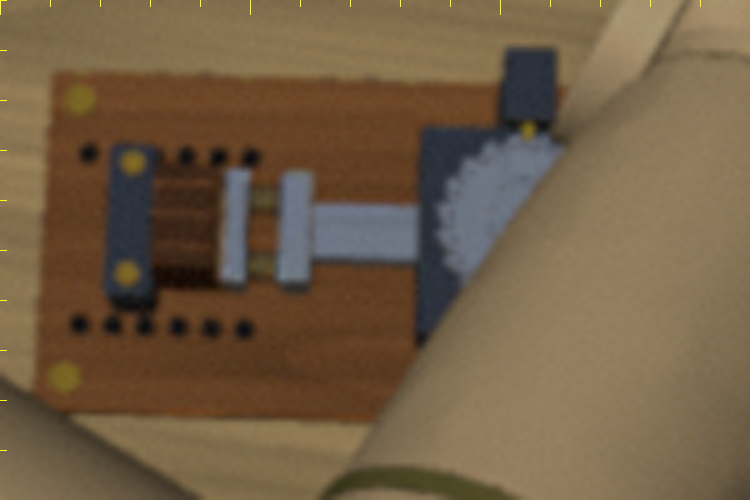

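Pad has stopped at 32 mm while the ram is at 43 mm, so the block is caught with about 11 mm of compression (about 50 N; the lever's push of 5.4 N agrees roughly). One more notch gives about 70-75 N, mid-range. I'll finish the stroke.

drive_tool([
  [0.003, 0.057, 0],
  [0.012, 0.114, 0],
  [0.028, 0.174, 0],
  [0.028, 0.174, 0],
  [0.028, 0.174, 0],
  [0.028, 0.174, 0],
], gripper=[0.15, 0.15, 0.15, 0.15, 0.15, 0.15], twist=[-0.067, -0.133, -0.205, -0.205, -0.205, -0.205])

```text
time_s: 20.25
eef_pos: [643.1, -112.5, 100.8]
ee_rot: [0.001, 0.351, 0.936, -0.001]
force: [-2.1, -7.1, 8.5]
grip_width: 0.259
```

```bash
python3 - <<'E'
from h import *
lev()
snap("top","t15");crop("t15",250,205,150,100,5,"t15c");jaw("t15")
E
```

```text
t 20.25 lever 41.72 r 110.2 z 100.8 phi-lever 42.17 F [-2.1 -7.1  8.5] tang -6.74 0.2589023546617894
t15 [('pad', -14.5, -0.125, array([-0.7, 32.1]), 0.898), ('ram', -21.125, -0.75, array([ 0.3, 46.8]), 0.972)]
```

drive_tool([
  [0.003, -0.057, 0],
  [0.012, -0.114, 0],
  [0.028, -0.174, 0],
  [0.028, -0.174, 0],
  [0.028, -0.174, 0],
], gripper=[0.15, 0.15, 0.15, 0.15, 0.15], twist=[0.067, 0.133, 0.205, 0.205, 0.205])

```text
time_s: 20.8
eef_pos: [616.1, -134.4, 100.8]
ee_rot: [0.001, 0.496, 0.868, -0.0]
force: [1.0, -2.9, 6.3]
grip_width: 0.255
```

```bash
python3 - <<'E'
from h import *
lev()
snap("top","t16");crop("t16",250,205,150,100,5,"t16c");jaw("t16")
E
```

```text
t 20.8 lever 23.57 r 110.0 z 100.8 phi-lever 23.73 F [ 1.  -2.9  6.3] tang -0.64 0.2548484395381521
t16 [('pad', -14.5, -0.125, array([-0.7, 32.1]), 0.898), ('ram', -20.75, -0.625, array([ 0.1, 46. ]), 0.965)]
```

View pics/t16c.png

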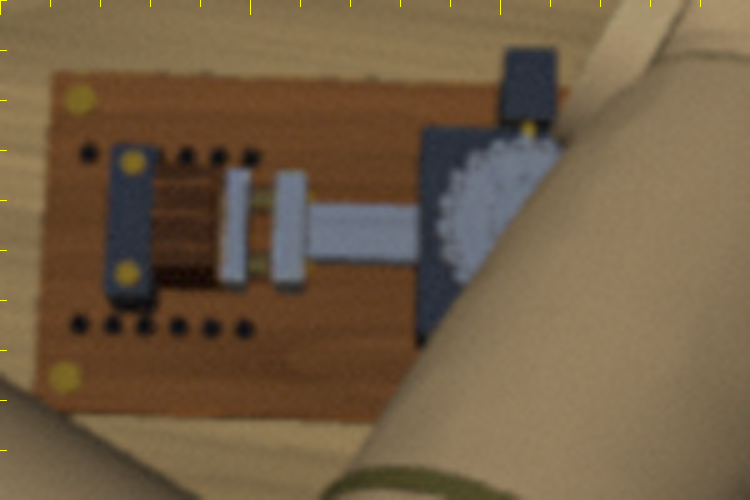

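The catch holds: ram at 46.0 mm, pad at 32.1 mm, so about 14 mm of compression or about 70 N. I'll let go of the knob and back off upwards.

drive_tool([
  [0, 0, 0],
  [0, 0, 0],
  [0, 0, 0],
  [0, 0, 0],
  [0, 0, -0.15],
  [0, 0, -0.35],
  [0, 0, -0.55],
  [0, 0, -0.7],
  [0, 0, -0.7],
  [0, 0, -0.7],
], gripper=[0.6, 0.8, 0.8, 0.8, 0.8, 0.8, 0.8, 0.8, 0.8, 0.8], twist=[0, 0, 0, 0, 0, 0, 0, 0, 0, 0])

```text
time_s: 21.85
eef_pos: [615.5, -133.2, 239.8]
ee_rot: [-0.0, 0.497, 0.868, 0.0]
force: [0.1, -0.4, 0.4]
grip_width: 0.803
```

```bash
python3 - <<'E'
from h import *
lev()
snap("top","t17");crop("t17",250,205,150,100,5,"t17c");jaw("t17")
snap("wrist","w17");snap("side","s17");crop("s17",240,200,140,140,5,"s17c")
E
```

```text
t 21.85 lever 23.62 r 108.7 z 239.8 phi-lever 23.7 F [ 0.1 -0.4  0.4] tang -0.1 0.8028586284815467
t17 [('pad', -14.5, -0.125, array([-0.7, 32.1]), 0.897), ('ram', -20.75, -0.625, array([ 0.1, 46. ]), 0.964)]
```

View pics/s17c.png

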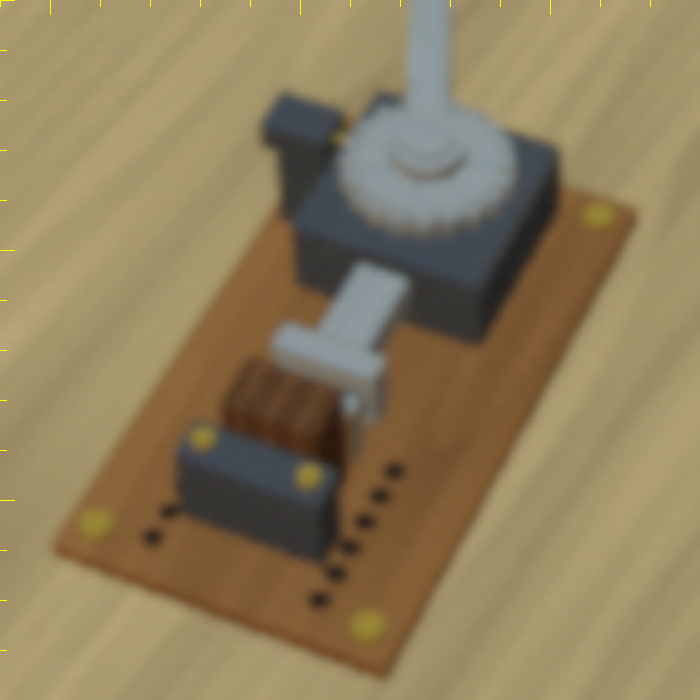

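View pics/w17.png

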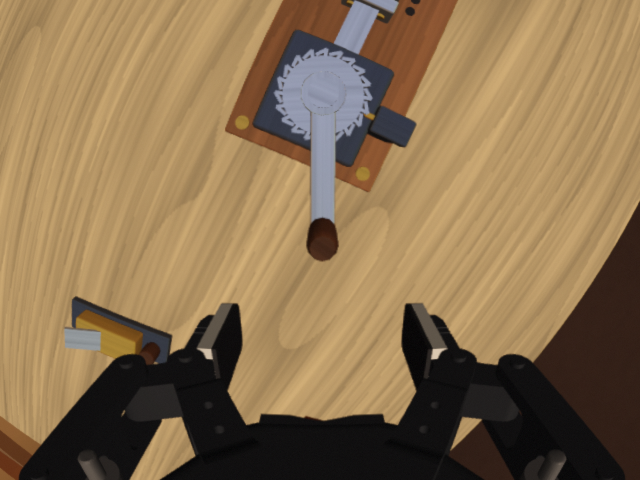

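The side view shows the block upright and square between pad and stop. The wrist view shows the hand clear of the knob at (322,240). I'll hand it in.

```bash
python3 - <<'E'
from rig import job
print(job.finish_job())
E
```

```text
the job is handed in; nothing more can be done
None
```

I stood the walnut block in the gap, let go of it, and tightened the clamp with the lever alone. The job went in at about 22 s of the 72 s allowed; no verdict came back.

- **Clamping:** three lever strokes of about four notches each (the third in two parts), with the knob gripped. The block was caught at the start of the third stroke, so the clamp is roughly three and a half notches past that point.
- **Final position:** with the lever let go, the top camera showed the pad stopped at 32.1 mm of travel and the ram held by its catch at 46.0 mm. That is about 14 mm of spring compression, or about 70 N, against the 40–100 N wanted.
- **Block and hand:** the side view showed the block upright and square against the stop. The hand was about 100 mm above the knob, with no load on the wrist. I never touched the cup, plane or screwdriver.

**Checks that disagreed:**
- **Clamping force:** at the end of the last push the lever's resistance was 6.7 N, which points to about 45–55 N, lower than the spring reading but still in range.
- **Camera lengths:** the wrist camera read lengths about 1–3% short. The two-view heights of the block's and the stop's tops came out 4–5 mm low.
- **Jaw travel:** after the first stroke it measured 14.7 mm instead of 16 mm.

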